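# Free the gravity-feed lane and load the solder unwinder

## Robot

A 7-joint arm with a two-finger parallel gripper is mounted at the origin on a cart in front of the work surface, level with it; the furniture and walls round the work are solid. World frame = base frame: x ahead of the robot, y to its left, z up, the work surface at z = 0. Lengths are in mm, angles in rad, forces in N, time in s.
With the tool pointing down it reaches from about 425 to 1025 mm from the base axis. Payload 9.4 kg.
Tool frame: the origin (TCP) lies at the very end of the fingers, on their centre line; the grasp point (between the pads) lies 19 mm behind it; z points along the fingers, y is the line along which they close (so a half turn about z gives the same grasp; the last joint's range is limited). The gripper opens to 85 mm and grips with 20 to 120 N. Pads are 22 mm wide; open, the fingers measure 114 mm over their backs; the gripper's body (76 mm by 85 mm) begins 54 mm behind the grasp point. The pads swing forward as they close: fully open they stand 13 mm farther back than shut.
Start: joints at [-1.301, 0.599, -0.003, 1.599, 0.002, 0.943, -0.08], TCP at [246.426, 681.835, 198.675] pointing down, gripper open.
Joint ranges: [-2.57, 2.57], [-0.35, 1.97], [-1.29, 1.29], [0.11, 2.56], [-1.05, 4.19], [0.11, 1.86], [-2.63, 2.63]. Speed limits (rad/s): [2.22, 2.22, 3.01, 3.01, 3.14, 3.14, 3.14].

## Interface

Orientations are given as a rotation vector (axis times angle).
In Python, from station import robot gives the robot as it stands.
- The arm moves only by the tool move_arm, never from a script. Its argument "deltas" is a list that holds one entry, the list of rows, each a list of 7 numbers: the turn, a rotation vector about the tool's x, y, z in rad, then the shift along the tool's x, y, z in cm, then the opening in per cent of the stroke, from 0 (shut) to 100 (fully open). In form: [[[wx, wy, wz, dx, dy, dz, fingers], ...]]. A call has 1 to 20 rows; each row shifts and turns the commanded pose from where the row before left it, along the tool's axes as they then stand; what a row does not reach is not made up. A row lasts 1/12 s, in which the tool goes at most 41.7 mm and 7.16 degrees, less where a joint would pass 70% of its speed; a pose out of reach is approached as far as the arm can. A call with a gripper value outside its range is refused whole. The fingers move at their own pace and stop on an object; "squeeze" is the grip in N (left out, the last holds). Time passes only in rows, so rows that do not move let the fingers close. It gives the time, the measured TCP pose, the force, the opening and the grip force at its end, in the units of the state.
- robot.sense(): the state, without advancing time (a new reading comes with each control period).
- robot.snapshot(name): name is "scene" or "top" or "wrist"; returns a dict with "img" (480x640x3 uint8, red, green, blue), "fx", "fy", "cx", "cy" (pixels), "k1" (the pictures are not rectified: a ray, as slopes to the right and down, at radius r is drawn at 1 + k1 r^2 times it, then the intrinsics apply), "eye" and "orientation" of the camera in the world. Camera axes: x right, y down, z forward; pixel columns grow to the right and rows downward; lengths in mm; the calibration is good to about 2 mm. A picture is of the moment at which its call begins. There is no depth.
- robot.sign_off(): hands the job in; it is judged then, once.
The state is a dict: "time": time; "joints": joint angles; "joint_velocities": joint speeds; "joint_efforts": joint torques, N m; "tool_pos": TCP position; "tool_rot": TCP orientation; "wrist_force": force on the tool from outside, world axes, zero at the start; "ft_torque": the same for the moment, N m; "width": opening from 0.0 (shut) to 1.0 (fully open); "finger_force": force on a finger pad.
Only numpy, scipy, OpenCV 4.12 (cv2) and the standard library are available. Lean on these libraries where they do the work, as an engineer would, in place of code of your own. Each camera call takes 0.05 s, during which the arm holds its last target. There are 200 camera calls.

## Task

The solder spools in the sloped feed rack hang up behind the black guide wheel, which is set too tight. Turn the red T-head of the wheel's eccentric bolt just far enough that the spools run down freely to the front stop, leaving no more than about 5 mm of side play for the spools between the wheel and the rail; then lift out the front spool, so that the ones behind roll down to the stop, and set it down gently on the two rollers of the unwinder, between its cheeks. Leave the tape rolls and everything else on the desk alone.

Things in the scene. Friction and masses are not known exactly. Their poses are not given: they have to be found in the camera images.
- rack: grey fixed gravity-feed rack, 320 x 193 mm. Origin on the desk under the spool lane; x points uphill (rearward, level), y left. Deck slopes 10 deg: 36 mm high at the front stop (x = -145 mm), 88 mm at the rear. Spool lane between rails 12 mm high, inner faces at y = +22 and -25 mm; stop lip 21 mm high. Tape lane along y = +68 mm, 26 mm of free space between its rolls and the spools' left faces
- bolt (a joint): angle of the eccentric bolt about the deck's normal (rad, -1.2 to 1.2, positive clockwise from above). Its free-spinning black guide wheel (64 mm diameter, top 22 mm above the deck) sits 7 mm off the axis: gap from wheel to left rail = 43.5 mm + 7 mm x sin(angle), so clockwise widens it. Spools are 43 mm wide. Stiff (0.05 N m): stays where it is left
- bolt_grip (a point): grip point in the bolt's red T-head, on the bolt's axis, 50 mm above the deck. The head is a bar 34 x 11 mm, 27 mm high (7 mm of it above this point), lying along the rack's y axis at bolt angle 0 and turning with the bolt. The axis is normal to the deck: its top leans 10 deg toward rack -x. It stands 85 mm up the deck from the stop, at rack y = -53.5 mm
- spool1_center (a point): centre of the leading (lowest) solder spool, the one that ends on the unwinder: green rims, blue label, 60.6 mm diameter, 43 mm wide, about 0.22 kg, lying on its rim with its axle level across the lane (rack y). Can be taken from above across its two flat flanges (43 mm)
- spool1: the same leading spool; its origin is the middle of its left flange, its z axis is its axle
- spool2_center (a point): centre of the second spool (like the first), which waits behind it
- spool3_center (a point): centre of the third spool, which waits behind the second
- pick (a point): point fixed on the rack: where the centre of the front spool lies when it rests against the front stop, 30 mm above the deck on the lane's middle
- second (a point): point fixed on the rack: where the centre of the next spool lies when it rests against a spool at the stop, 61 mm up the lane from the pick point
- cradle: solder unwinder, fixed: dark base plate 96 mm (its x) by 78 mm (its y), with two free black rollers (12 mm diameter, axes 16 mm up) along its y axis at x = -22 and +22 mm, between aluminium cheeks 51 mm apart inside (y = -25.5 and +25.5 mm), tops 29 mm above the desk. Origin under its middle. The spool lies on the rollers with its axle along y (either way round)
- seat (a point): where the spool's centre lies when it rests on both rollers midway between the cheeks, 45 mm above the desk
- monitor_edge (a point): middle of the near right-hand edge of the black monitor, an obstacle between rack and the desk's left part: its upright panel (30 to 345 mm above the desk, 20 mm thick, leaning 6 deg) starts here and runs 510 mm away to the rear left, in direction x 0.79, y 0.62; keep nearer to the robot than this when passing
- tape1: front orange tape roll in the tape lane, 67 mm high, 29 mm wide, a bystander; the point is the middle of its left face
- tape2: second tape roll, 67 mm high, 29 mm wide, a bystander; the point is the middle of its left face
- dish: round steel dish with screws, 74 mm wide, 15 mm high, bystander (point under its middle)
- flux: green and cream flux tub, 41 mm wide, 29 mm high, bystander
- driver: red screwdriver, 142 mm long, 21 mm thick, bystander
- cutters: red-handled side cutters, 125 x 47 x 12 mm, bystander
- wick: small blue reel of braid, 34 mm wide, 8 mm high, bystander
- bottle: white bottle with a red spout, 53 mm wide, 146 mm high, standing close behind the unwinder (its +x side), bystander
- meter: blue hand multimeter lying on the desk, 206 x 96 x 62 mm, bystander

How it is judged (in metres and radians):
On the way, in this order (a step that is already met when the one before it is completed fails the run):
1. the spools have run down: the leading one lies at the front stop with the next behind it (distance between spool1_center and pick below 0.008 m and distance between spool2_center and second below 0.009 m), for 0.2 s.
2. the front spool is out and the second has rolled down to the stop (distance between spool1_center and pick above 0.06 m and distance between spool2_center and pick below 0.008 m), for 0.2 s.
At the end, for the whole second after the job is handed in: First spool at rest on both unwinder rollers (centre within 7 mm of the seat in plan, 4 mm in height; axle within 0.15 rad of the rollers); second spool at rest at the front stop, third behind it (within 8 and 9 mm); bolt below 0.80 rad (side play under 5.5 mm) (horizontal distance between spool1_center and seat below 0.007 m and z of spool1_center in the frame of seat between -0.004 and 0.004 m and angle between the z axis of spool1 and the y axis of cradle, either way round below 0.15 rad and distance between spool2_center and pick below 0.008 m and distance between spool3_center and second below 0.009 m and value of joint bolt below 0.8 rad and linear speed of each of spool1, spool2, spool3 below 0.02 m/s); the robot touches nothing.
It fails at once if the spool is dropped onto the unwinder (faster than 0.4 m/s within 15 mm of its seat) (distance between spool1_center and seat below 0.015 m and linear speed of spool1 above 0.4 m/s).
It fails at once if the spool is rammed into the unwinder (over 60 N) (contact force between spool1 and cradle above 60 N).
It fails at once if a tape roll is shifted more than 15 mm (distance of any of tape1, tape2 from where it was at the start of the episode above 0.015 m).
It fails at once if a bystander on the desk is shifted more than 20 mm (distance of any of dish, flux, driver, cutters, wick, bottle, meter from where it was at the start of the episode above 0.02 m).
It also fails if it takes over 53 s, if anything falls off the work surface, if the arm or the gripper's body presses on something with over 40 N, if the wrist force passes 120 N, or if a joint passes its speed limit or range.

## Working session

There is one attempt and no reset: what is moved stays moved. The work goes in short steps, Python scripts to look and compute and a tool call to move; the robot and the scene stay as the last step left them, time stands still between calls to the robot, and variables do not carry over. Pictures are saved under pics/ and viewed, at most 10 in all, crops included, and the job is handed in when it is done.

Besides the shell and the picture viewer there is one more tool, called after "Emit:" as name(argument=value, ...) on one line, values as JSON. move_arm: Moves the arm, as the interface text tells. Its arguments: {"type":"object","properties":{"deltas":{"type":"array","items":{"type":"array","items":{"type":"array","items":{"type":"number"}}}},"squeeze":{"type":"number"}},"required":["deltas"]}

```bash
mkdir -p pics; ls; cat > h.py <<'E'
import numpy as np, cv2
from scipy.spatial.transform import Rotation as R
from station import robot
def rot(s):
    o=np.array(s["orientation"],float)
    return o if o.shape==(3,3) else R.from_rotvec(o).as_matrix()
def ray(s,u,v):
    xd=np.array([(u-s["cx"])/s["fx"],(v-s["cy"])/s["fy"]]);x=xd.copy()
    for _ in range(20): x=xd/(1+s["k1"]*(x@x))
    d=rot(s)@np.array([x[0],x[1],1]);return np.array(s["eye"],float),d/np.linalg.norm(d)
def onz(s,u,v,z):
    e,d=ray(s,u,v);return e+d*(z-e[2])/d[2]
def proj(s,p):
    c=rot(s).T@(np.array(p,float)-s["eye"]);x=c[:2]/c[2];x=x*(1+s["k1"]*(x@x))
    return np.array([x[0]*s["fx"]+s["cx"],x[1]*s["fy"]+s["cy"]])
def tri(rays):
    A=np.zeros((3,3));b=np.zeros(3)
    for e,d in rays:
        P=np.eye(3)-np.outer(d,d);A+=P;b+=P@e
    return np.linalg.solve(A,b)
def save(s,n): cv2.imwrite(f"pics/{n}.png",s["img"][:,:,::-1])
E
python3 - <<'E'
from h import *
import pickle
S={}
for n in("scene","top"):
    S[n]=s=robot.snapshot(n);save(s,n+"0")
    print({k:v for k,v in s.items() if k!="img"})
pickle.dump(S,open("s0.pkl","wb"))
print(robot.sense())
E
```

```text
pics
{'fx': 614.9168992435768, 'fy': 614.9168992435768, 'cx': 322.9751074368422, 'cy': 246.4735826982256, 'k1': -0.004985200306617867, 'eye': array([-696.41526557, 1406.57491415, 1466.7133085 ]), 'orientation': array([-0.92510402,  2.37518017, -1.16379874])}
{'fx': 537.6398052705794, 'fy': 537.6398052705794, 'cx': 320.6013144297163, 'cy': 240.56322199859662, 'k1': 0.017556996407274154, 'eye': array([ 263.03136385,  121.30051928, 1701.85670581]), 'orientation': array([-2.13049169,  2.13555626, -0.20192762])}
{'time': 0.1, 'joints': array([-1.30068784,  0.60005884, -0.002532  ,  1.60003039,  0.00180687,
        0.94285925, -0.07980453]), 'joint_velocities': array([-4.26839402e-04, -1.21326380e-03, -9.49762906e-05, -2.68325441e-05,
       -3.11386110e-04,  1.65252109e-03,  6.12487259e-06]), 'joint_efforts': array([ 5.98341285e-03, -7.77993894e+01,  1.57041594e+00, -2.58626282e+01,
        1.27146565e-02,  5.59436856e-03, -5.07112441e-05]), 'tool_pos': array([246.29909828, 681.41259437, 197.90054075]), 'tool_rot': array([-5.41947706e-01, -3.09439680e+00,  2.12138596e-03]), 'wrist_force': array([-0.88851068, -0.58071618,  0.18021454]), 'ft_torque': array([-0.01789285,  0.05596319, -0.02373223]), 'finger_force': 0.0, 'width': 1.0027224182200443}
```

View pics/scene0.png

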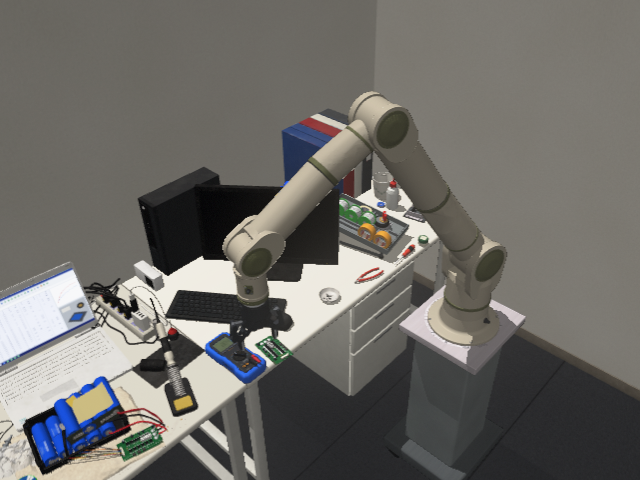

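View pics/top0.png

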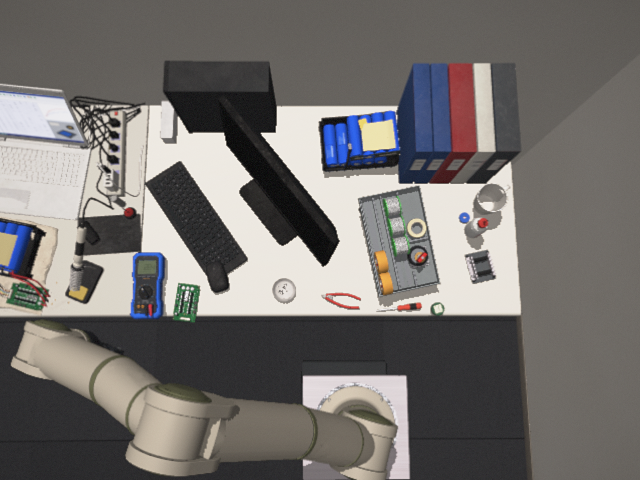

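```bash
python3 - <<'E'
from h import *
import pickle
S=pickle.load(open("s0.pkl","rb"));s=S["top"]
c=s["img"][170:310,320:520]
cv2.imwrite("pics/crop1.png",cv2.resize(c[:,:,::-1],None,fx=4,fy=4,interpolation=cv2.INTER_CUBIC))
for n,u,v,z in [("monitor",336,256,200),("unw",480,266,20),("bolt",422,257,100),("bottle",482,223,140),("dish",284,290,10),("cut",341,300,10),("driver",405,308,10),("sp1",400,245,110),("sp3",392,205,130),("frontL",378,300,36),("frontR",438,290,36),("rearL",360,198,88),("rearR",418,187,88)]:
    print(n,onz(s,u,v,z).round())
E
```

```text
monitor [489.  61. 200.]
unw [ 483. -400.   20.]
bolt [ 501. -202.  100.]
bottle [ 597. -376.  140.]
dish [410. 218.  10.]
cut [378.  39.  10.]
driver [ 353. -161.   10.]
sp1 [ 536. -135.  110.]
sp3 [ 654. -111.  130.]
frontL [376. -74.  36.]
frontR [ 407. -261.   36.]
rearL [687. -19.  88.]
rearR [ 722. -200.   88.]
```

View pics/crop1.png

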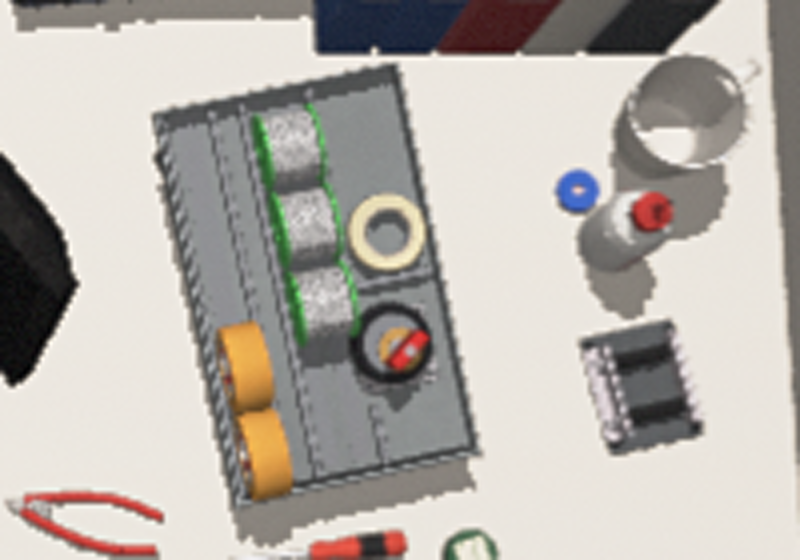

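```bash
cat >> h.py <<'E'
def down(yaw_close,tilt_axis=None,tilt=0):
    "tool pointing down, closing line (tool y) at world yaw in rad; optional world tilt"
    y=np.array([np.cos(yaw_close),np.sin(yaw_close),0]);z=np.array([0,0,-1.]);M=np.c_[np.cross(y,z),y,z]
    return (R.from_rotvec(np.array(tilt_axis)*tilt).as_matrix() if tilt else np.eye(3))@M
def plan(M0,p0,wps):
    "each waypoint (p,M): turn in tool, shift in the turned tool frame (cm)"
    for p,M in wps:
        w=R.from_matrix(M0.T@M).as_rotvec();d=M.T@(np.array(p)-p0)/10
        n=max(np.ceil(np.linalg.norm(w)/.12),np.ceil(np.linalg.norm(d)/4.1))
        print("turn",w.round(3),"shift cm",d.round(2),"rows>=",n);M0,p0=M,np.array(p,float)
def now():
    q=robot.sense();return R.from_rotvec(q["tool_rot"]).as_matrix(),np.array(q["tool_pos"])
E
python3 - <<'E'
from h import *
M,p=now();print(M.round(3))
D=down(np.radians(34))
plan(M,p,[(p,D),([330,500,380],D),([430,250,410],D),([430,50,410],D),([450,-180,380],D)])
E
```

```text
[[-0.94   0.34  -0.   ]
 [ 0.34   0.94  -0.001]
 [-0.    -0.001 -1.   ]]
turn [-0.001  0.001  0.631] shift cm [0. 0. 0.] rows>= 6.0
turn [0. 0. 0.] shift cm [-19.72  -3.21 -18.21] rows>= 7.0
turn [0. 0. 0.] shift cm [-26.32  -5.69  -3.  ] rows>= 7.0
turn [0. 0. 0.] shift cm [-16.58 -11.18   0.  ] rows>= 5.0
turn [0. 0. 0.] shift cm [-20.19 -11.2    3.  ] rows>= 6.0
```

Emit:
move_arm(deltas=[[[0, 0, 0.105, 0, 0, -1, 100], [0, 0, 0.105, 0, 0, -1, 100], [0, 0, 0.105, 0, 0, -1, 100], [0, 0, 0.105, 0, 0, -1, 100], [0, 0, 0.105, 0, 0, -1, 100], [0, 0, 0.105, 0, 0, -1, 100], [0, 0, 0, -2.8, -0.5, -1.8, 100], [0, 0, 0, -2.8, -0.5, -1.8, 100], [0, 0, 0, -2.8, -0.5, -1.8, 100], [0, 0, 0, -2.8, -0.5, -1.8, 100], [0, 0, 0, -2.8, -0.5, -1.8, 100], [0, 0, 0, -2.8, -0.5, -1.8, 100], [0, 0, 0, -2.8, -0.5, -1.8, 100], [0, 0, 0, -3.3, -0.7, -0.4, 100], [0, 0, 0, -3.3, -0.7, -0.4, 100], [0, 0, 0, -3.3, -0.7, -0.4, 100], [0, 0, 0, -3.3, -0.7, -0.4, 100], [0, 0, 0, -3.3, -0.7, -0.4, 100], [0, 0, 0, -3.3, -0.7, -0.4, 100], [0, 0, 0, -3.3, -0.7, -0.4, 100]]])

```text
time: 1.77
tool_pos: [415.9, 279.2, 412.7]
tool_rot: [-1.474, -2.774, 0.0]
wrist_force: [0.9, -0.0, -0.4]
width: 0.999
finger_force: 0.0
```

```bash
python3 - <<'E'
from h import *
M,p=now();print(p,M.round(3))
D=down(np.radians(34))
plan(M,p,[([430,50,410],D),([450,-180,380],D)])
E
```

```text
[415.91595786 279.16092069 412.72376586] [[-0.56   0.829 -0.   ]
 [ 0.829  0.56  -0.   ]
 [ 0.    -0.    -1.   ]]
turn [-0.    -0.     0.001] shift cm [-19.79 -11.65   0.27] rows>= 6.0
turn [0. 0. 0.] shift cm [-20.19 -11.2    3.  ] rows>= 6.0
```

Emit:
move_arm(deltas=[[[0, 0, 0, -3.2, -1.9, 0, 100], [0, 0, 0, -3.2, -1.9, 0, 100], [0, 0, 0, -3.2, -1.9, 0, 100], [0, 0, 0, -3.2, -1.9, 0, 100], [0, 0, 0, -3.2, -1.9, 0, 100], [0, 0, 0, -3.2, -1.9, 0, 100], [0, 0, 0, -3.3, -1.8, 0.5, 100], [0, 0, 0, -3.3, -1.8, 0.5, 100], [0, 0, 0, -3.3, -1.8, 0.5, 100], [0, 0, 0, -3.3, -1.8, 0.5, 100], [0, 0, 0, -3.3, -1.8, 0.5, 100], [0, 0, 0, -3.3, -1.8, 0.5, 100], [0, 0, 0, 0, 0, 0, 100]]])

```text
time: 2.85
tool_pos: [448.9, -173.2, 382.3]
tool_rot: [1.484, 2.768, -0.004]
wrist_force: [-1.7, 0.7, 0.6]
width: 1.001
finger_force: 0.0
```

```bash
python3 - <<'E'
from h import *
import pickle
s=robot.snapshot("wrist");save(s,"wrist1");pickle.dump(s,open("w1.pkl","wb"))
print({k:v for k,v in s.items() if k!="img"},rot(s).round(2),now()[1])
E
```

```text
{'fx': 357.21842540316817, 'fy': 357.21842540316817, 'cx': 320.9705307634919, 'cy': 240.42773592498042, 'k1': -0.04464837965772825, 'eye': array([ 411.77134216, -115.94552106,  557.02017586]), 'orientation': array([2.7533422 , 0.82907359, 0.11252688])} [[ 0.83  0.53  0.15]
 [ 0.55 -0.8  -0.23]
 [-0.    0.27 -0.96]] [ 449.15576523 -170.06729954  382.27300574]
```

View pics/wrist1.png

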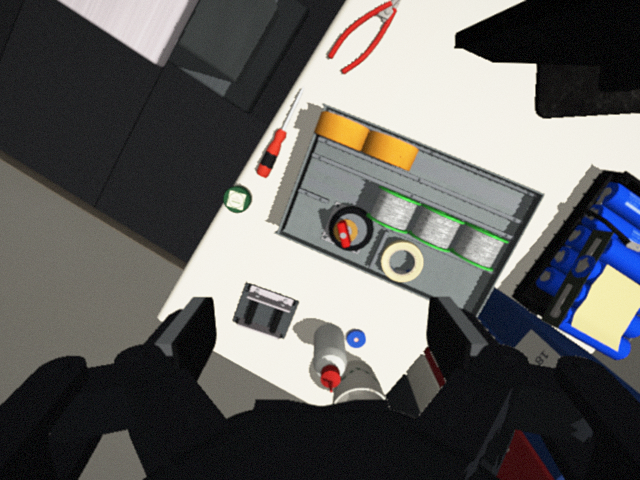

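```bash
python3 - <<'E'
from h import *
import pickle
s=pickle.load(open("w1.pkl","rb"));im=s["img"]
c=im[90:350,225:555]
cv2.imwrite("pics/crop2.png",cv2.resize(c[:,:,::-1],None,fx=2.4,fy=2.3,interpolation=cv2.INTER_CUBIC))
h=cv2.cvtColor(im,cv2.COLOR_RGB2HSV)
red=((h[...,0]<6)|(h[...,0]>174))&(h[...,1]>150)&(h[...,2]>100)
g=(h[...,0]>50)&(h[...,0]<75)&(h[...,1]>150)&(h[...,2]>80)
for n,m in(("red",red),("green",g)):
    k,l,st,ce=cv2.connectedComponentsWithStats(m.astype(np.uint8))
    for i in range(1,k):
        if st[i,4]>15: print(n,st[i],ce[i].round(1))
m=red.copy();m[:,:325]=0;m[:,370:]=0;m[:215]=0;m[260:]=0
ys,xs=np.nonzero(m);print(im[ys,xs].mean(0))
pts=np.c_[xs,ys].astype(np.float32);r=cv2.minAreaRect(pts);print(r)
for u,v in cv2.boxPoints(r): print(onz(s,u,v,107).round(1))
E
```

```text
red [328   2  64  56 409] [356.5  26.6]
red [342   8  54  65 367] [370.1  45. ]
red [267 129  19  27 255] [276.3 142.4]
red [257 164  14  13 123] [263.2 170.2]
red [337 221  14  27 189] [343.7 234.1]
red [321 370  20  22 275] [330.5 378.6]
green [380 187  41  18 103] [400.8 195.8]
green [423 205  43  19 120] [444.1 214.2]
green [368 214  40  19  73] [386.2 224.6]
green [467 223  41  20 115] [487.1 232.5]
green [409 231  44  20  66] [430.5 243.4]
green [453 252  40  18  57] [474.  262.5]
[194.71428571  33.68253968  29.76190476]
((343.5882568359375, 234.35296630859375), (25.70877456665039, 9.216353416442871), 75.96376037597656)
[ 484.6 -192.1  107. ]
[ 492.5 -183.3  107. ]
[ 518.4 -206.4  107. ]
[ 510.3 -215.4  107. ]
```

View pics/crop2.png

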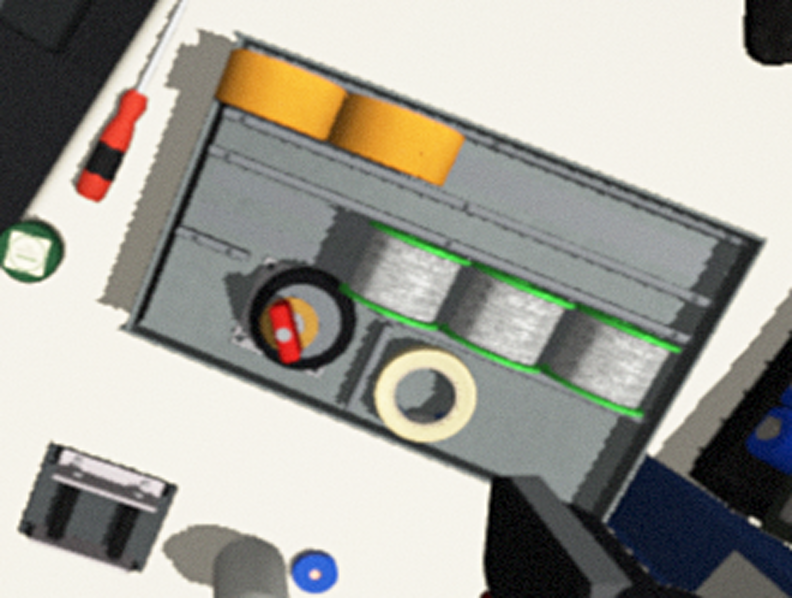

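```bash
python3 - <<'E'
from h import *
import pickle
s=pickle.load(open("w1.pkl","rb"))
for h in(0,10,20):
    a,b,c=onz(s,324.2,106.5,34+h),onz(s,542.9,194.3,90+h),onz(s,279.2,231.7,34+h)
    d=b-a;e=a-c;print(h,a.round(),b.round(),c.round(),np.linalg.norm(d[:2]),np.degrees(np.arctan2(d[1],d[0])),np.linalg.norm(e[:2]),np.degrees(np.arctan2(-e[0],e[1])))
g=[(400.8,195.8),(444.1,214.2),(487.1,232.5)]
gr=[(386.2,224.6),(430.5,243.4),(474,262.5)]
for G in(g,gr):
    P=[onz(s,u,v,z) for (u,v),z in zip(G,(121,131.6,142.2))];print(np.round(P,1),np.degrees(np.arctan2(*(P[2]-P[0])[1::-1])))
C=[onz(s,u,v,z) for u,v,z in[(245.8,282.6,5),(298.8,301.7,5),(282.1,338.7,5),(233.3,320.4,5)]]
print(np.round(C,1),np.mean(C,0));
for i in range(4):
    d=C[(i+1)%4]-C[i];print(np.linalg.norm(d),np.degrees(np.arctan2(d[1],d[0])))
E
```

```text
0 [390. -77.  34.] [695. -10.  90.] [ 432. -263.   34.] 312.56476638867156 12.367208938343017 191.2378442379268 12.790701609822836
10 [390. -77.  44.] [689. -12. 100.] [ 432. -260.   44.] 305.901396715462 12.348676014725934 187.58142995291007 12.79070160982283
20 [391. -78.  54.] [683. -14. 110.] [ 432. -257.   54.] 299.23806047309154 12.3293177187227 183.92501566789343 12.790701609822836
[[ 529.4 -117.4  121. ]
 [ 584.2 -105.9  131.6]
 [ 637.9  -94.6  142.2]] 11.824810486908266
[[ 536.  -156.6  121. ]
 [ 593.3 -144.4  131.6]
 [ 649.5 -133.   142.2]] 11.737562793419206
[[ 433.  -376.5    5. ]
 [ 525.2 -356.9    5. ]
 [ 539.  -432.9    5. ]
 [ 450.1 -449.4    5. ]] [ 486.82490142 -403.90439523    5.        ]
94.33731368499991 12.01089955605018
77.25215492261583 -79.75330638418698
90.34216629021655 -169.4809733001417
74.88158950999087 103.27155816340014
```

```bash
cat >> h.py <<'E'
YAW=np.radians(12.1);O=np.array([559.9,-132.3,0])
def rack(p): return O+R.from_euler('z',YAW).apply(p)
def deck(along,y,h): # from stop
    t=np.radians(10);return rack([-145+along*np.cos(t)-h*np.sin(t),y,36+along*np.sin(t)+h*np.cos(t)])
NRM=R.from_euler('z',YAW).apply([-np.sin(np.radians(10)),0,np.cos(np.radians(10))])
YR=np.array([-np.sin(YAW),np.cos(YAW),0])
def bolt_M(b): # tool along bolt axis, closing normal to bar
    return R.from_rotvec(YR*np.radians(-10)).as_matrix()@down(YAW-b)
E
python3 - <<'E'
from h import *
M,p=now()
B=bolt_M(-.6);print((B[:,2]+NRM).round(3))
plan(M,p,[(deck(85,-53.5,170),B),(deck(85,-53.5,32),B)])
print(p)
E
```

```text
[ 0.  0. -0.]
turn [-0.156 -0.082 -0.223] shift cm [-3.09 -2.53 16.6 ] rows>= 5.0
turn [0. 0. 0.] shift cm [ 0.   0.  13.8] rows>= 4.0
[ 449.15576523 -170.06729954  382.27300574]
```

Emit:
move_arm(deltas=[[[-0.052, -0.027, -0.074, 0, 0, 1, 70], [-0.052, -0.027, -0.074, 0, 0, 1, 60], [-0.052, -0.027, -0.074, 0, 0, 1, 50], [0, 0, 0, -0.6, -0.5, 2.7, 50], [0, 0, 0, -0.6, -0.5, 2.7, 50], [0, 0, 0, -0.6, -0.5, 2.7, 50], [0, 0, 0, -0.6, -0.5, 2.7, 50], [0, 0, 0, -0.7, -0.5, 2.8, 50], [0, 0, 0, 0, 0, 0, 50], [0, 0, 0, 0, 0, 0, 50]]])

```text
time: 3.73
tool_pos: [479.8, -199.6, 217.4]
tool_rot: [1.104, 2.786, 0.149]
wrist_force: [-0.1, -0.3, 1.3]
width: 0.5
finger_force: 0.0
```

```bash
python3 - <<'E'
from h import *
import pickle
s=robot.snapshot("wrist");pickle.dump(s,open("w2.pkl","wb"));M,p=now()
im=s["img"].copy()
h=cv2.cvtColor(im,cv2.COLOR_RGB2HSV)
red=((h[...,0]<6)|(h[...,0]>174))&(h[...,1]>130)&(h[...,2]>60)
k,l,st,ce=cv2.connectedComponentsWithStats(red.astype(np.uint8))
for i in range(1,k):
    if st[i,4]>100: print(st[i],ce[i].round(1))
print(p,"axis err",(M[:,2]+NRM).round(3),"head top pred",proj(s,deck(85,-53.5,57)),robot.sense()["width"])
for y in(-17,17):
    for x in(-5.5,5.5):
        b=-.6;q=np.array([x*np.cos(b)+y*np.sin(b),-x*np.sin(b)+y*np.cos(b)])
        u=proj(s,deck(85+q[0],-53.5+q[1],57));cv2.circle(im,tuple(int(round(a)) for a in u),2,(0,255,255),-1)
cv2.imwrite("pics/w2.png",im[:,:,::-1])
E
```

```text
[216  43  38  44 755] [235.1  63.8]
[194  91  25  25 352] [204.9 103.8]
[312 208  14  44 444] [317.9 230. ]
[446 418  20  35 146] [454.  436.8]
[ 480.27626252 -199.78949708  218.61172534] axis err [-0.001  0.003 -0.   ] head top pred [319.42896405 231.80724149] 0.4987662595463542
```

View pics/w2.png

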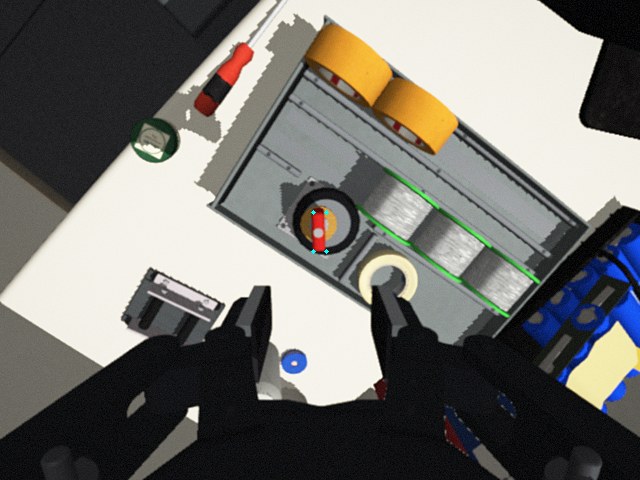

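```bash
python3 - <<'E'
from h import *
import pickle
s=pickle.load(open("w2.pkl","rb"));im=s["img"]
h=cv2.cvtColor(im,cv2.COLOR_RGB2HSV)
red=((h[...,0]<6)|(h[...,0]>174))&(h[...,1]>130)&(h[...,2]>150)
red[:,:300]=0;red[:,340:]=0;red[:195]=0;red[260:]=0
ys,xs=np.nonzero(red);r=cv2.minAreaRect(np.c_[xs,ys].astype(np.float32));print(r)
P=[];
for u,v in cv2.boxPoints(r):
    e,d=ray(s,u,v);q=deck(85,-53.5,57);P.append(e+d*((q-e)@NRM)/(d@NRM))
P=np.array(P);c=P.mean(0);print(c,deck(85,-53.5,57))
e=[P[1]-P[0],P[2]-P[1]];e=max(e,key=np.linalg.norm);print([np.linalg.norm(P[i+1]-P[i]) for i in(0,1)])
XR=np.cross(YR,NRM);print("bolt",np.arctan2(-(-(e@XR)),(e@YR)), e@XR,e@YR)
M,p=now();off=c-deck(85,-53.5,57)
plan(M,p,[(deck(85,-53.5,32)+off,bolt_M(-.6))])
E
```

```text
((318.5, 231.5), (37.0, 11.0), 90.0)
[ 500.95720889 -200.06357418  106.77979092] [ 501.50690153 -199.53399923  106.89413702]
[np.float64(8.996180725893293), np.float64(31.61474138882807)]
bolt 2.5365401717109863 17.98263062425843 -26.002247381985303
turn [ 0.002 -0.003  0.005] shift cm [-0.4  -0.22 13.86] rows>= 4.0
```

Emit:
move_arm(deltas=[[[0, 0, 0, -0.4, -0.2, 2.8, 50], [0, 0, 0, 0, 0, 2.8, 50], [0, 0, 0, 0, 0, 2.8, 50], [0, 0, 0, 0, 0, 2.4, 50], [0, 0, 0, 0, 0, 1.8, 50], [0, 0, 0, 0, 0, 1.2, 50], [0, 0, 0, 0, 0, 0, 50]]], squeeze=60)

```text
time: 4.37
tool_pos: [506.3, -197.9, 82.6]
tool_rot: [1.1, 2.784, 0.151]
wrist_force: [-0.6, 1.3, 0.4]
width: 0.5
finger_force: 0.0
```

```bash
python3 - <<'E'
from h import *
M,p=now();print(p,robot.sense()["wrist_force"])
plan(M,p,[(deck(85,-53.5,32)+[-.5,-.5,0],bolt_M(-.6))])
E
```

```text
[ 506.34720503 -197.8752389    82.57378272] [-0.63975148  1.34006553  0.41792888]
turn [ 0.004 -0.002  0.007] shift cm [-0.   -0.17  0.01] rows>= 1.0
```

Emit:
move_arm(deltas=[[[0, 0, 0, 0, -0.1, 0, 0], [0, 0, 0, 0, 0, 0, 0], [0, 0, 0, 0, 0, 0, 0], [0, 0, 0, 0, 0, 0, 0], [0, 0, 0, 0, 0, 0, 0], [0, 0, 0, 0, 0, 0, 0], [0, 0, 0, 0, 0, 0, 0]]])

```text
time: 4.95
tool_pos: [505.0, -199.8, 82.6]
tool_rot: [1.102, 2.783, 0.149]
wrist_force: [-0.1, 0.6, -0.6]
width: 0.001
finger_force: 0.0
```

```bash
python3 - <<'E'
from h import *
s=robot.snapshot("wrist");im=s["img"];M,p=now()
print(proj(s,p),proj(s,p-19*M[:,2]),p)
cv2.imwrite("pics/w3.png",im[150:480,160:560,::-1])
t=robot.snapshot("top");cv2.imwrite("pics/t3.png",cv2.resize(t["img"][200:300,360:480,::-1],None,fx=4,fy=4))
a=cv2.imread("pics/w3.png");b=cv2.imread("pics/t3.png");c=np.zeros((330,400+396,3),np.uint8);c[:,:400]=a;c[:,400:]=cv2.resize(b,(396,330));cv2.imwrite("pics/c3.png",c)
E
```

```text
[320.57885548 275.04389191] [320.53692716 289.66087582] [ 504.91605863 -199.76198599   82.4825591 ]
```

View pics/c3.png

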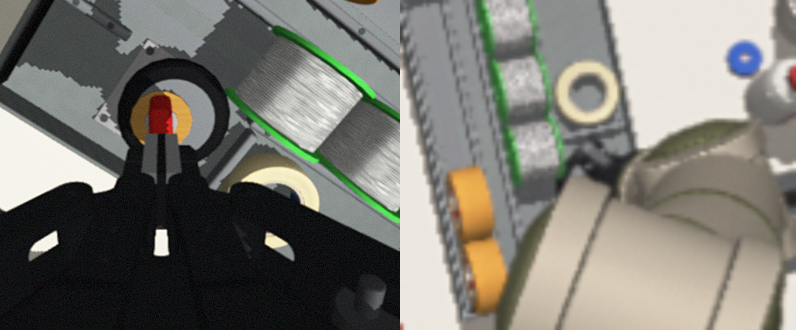

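```bash
python3 - <<'E'
from h import *
import pickle
s=robot.snapshot("wrist");im=s["img"];M,p=now();pickle.dump(s,open("w3.pkl","wb"))
off=np.array([-.5,-.5,0])
for y in(-17,0,17):
  for x in(-5.5,5.5):
    b=-.6;q=np.array([x*np.cos(b)+y*np.sin(b),-x*np.sin(b)+y*np.cos(b)])
    print(y,x,proj(s,deck(85+q[0],-53.5+q[1],57)+off).round(1))
h=cv2.cvtColor(im,cv2.COLOR_RGB2HSV)
red=((h[...,0]<6)|(h[...,0]>174))&(h[...,1]>130)&(h[...,2]>60)
red[:,:290]=0;red[:,350:]=0;red[:215]=0;red[330:]=0
for v in range(230,330,4):
    x=np.nonzero(red[v])[0];print(v,(x.min(),x.max(),im[v,x].mean(0).astype(int)) if len(x) else None, im[v,300:344:4].mean(1).astype(int))
for x in(-11,11):
  for h_ in(0,-19,-40): print("pad",x,h_,proj(s,p+M@np.array([x,0,h_])).round(1))
print(robot.sense()["width"],robot.sense()["finger_force"])
E
```

```text
-17 -5.5 [310.5 327.8]
-17 5.5 [333.9 327.8]
0 -5.5 [310.3 294.4]
0 5.5 [334.4 294.5]
17 -5.5 [310.1 259. ]
17 5.5 [335.  259.1]
230 None [  9  17   4  27  15  27  82 131 141 143 132]
234 None [ 12   3  10  21 130 149 153 148 151 144 146]
238 None [  9  15  53  62  62 144 144 146 147 145 152]
242 None [  8  59  66  69  77  75 133 127  57 151 149]
246 (np.int64(315), np.int64(325), array([86, 18, 13])) [ 41  64  73  61  43  35  37 109 162 141 112]
250 (np.int64(311), np.int64(329), array([86, 12, 10])) [ 74  75  78  26  36  37  38  37 148 145 155]
254 (np.int64(310), np.int64(330), array([88, 13, 11])) [ 73  75  75  28  33  43  30  44 134 149 154]
258 (np.int64(310), np.int64(330), array([89, 14, 12])) [ 76  72  67  33  42  34  37  41 123 150 151]
262 (np.int64(310), np.int64(331), array([114,  17,  16])) [ 74  75  54  42  53  53  50  54 106 154 154]
266 (np.int64(309), np.int64(331), array([110,  16,  13])) [ 62  71  69  43  47  53  50  41 112 166 153]
270 (np.int64(309), np.int64(331), array([129,  20,  18])) [ 71  66  69  45  48  48  52  87 122 190 149]
274 (np.int64(309), np.int64
[... 288 characters left out ...]
86 None [ 72  74  77  76  77  20  24  73  79  81 155]
290 None [109  71  74  78  75  14  22  73  77  75 146]
294 None [ 23  90  79  76  75  15  19  78  76  77 137]
298 None [16 62 80 77 69  8 24 75 80 79 15]
302 None [14 76 78 75 64 10 21 70 75 79 19]
306 None [15 82 80 81 60  8 11 81 73 72 38]
310 None [17 77 72 68 59  6  9 75 73 74 37]
314 None [23 77 77 73 56 15  2 77 77 77 52]
318 None [24 79 73 73 54 13 18 77 76 78 70]
322 None [23 65 85 82 57 10 13 82 79 75 55]
326 None [ 10  15  19  68  70  21  19 104  19  15   9]
pad -11 0 [320.6 294.4]
pad -11 -19 [320.6 310.8]
pad -11 -40 [320.5 333.5]
pad 11 0 [320.5 255. ]
pad 11 -19 [320.5 267.7]
pad 11 -40 [320.4 285.5]
0.002673845495730734 0.0
```

Emit:
move_arm(deltas=[[[0, 0, 0, 0, 0, 0.1, 0], [0, 0, 0, 0, 0, 0.1, 0], [0, 0, 0, 0, 0, 0.1, 0], [0, 0, 0, 0, 0, 0, 0]]])

```text
time: 5.43
tool_pos: [505.3, -199.7, 79.1]
tool_rot: [1.103, 2.783, 0.149]
wrist_force: [-0.3, 0.1, 0.1]
width: 0.001
finger_force: 0.0
```

Emit:
move_arm(deltas=[[[0, 0, 0, 0, 0, 0.1, 0], [0, 0, 0, 0, 0, 0.1, 0], [0, 0, 0, 0, 0, 0, 0]]])

```text
time: 5.68
tool_pos: [505.6, -199.6, 77.2]
tool_rot: [1.102, 2.783, 0.149]
wrist_force: [-0.0, 0.0, -0.2]
width: 0.004
finger_force: 0.0
```

Emit:
move_arm(deltas=[[[0, 0, 0, 0, 0, 0.1, 0], [0, 0, 0, 0, 0, 0.1, 0], [0, 0, 0, 0, 0, 0, 0]]])

```text
time: 5.93
tool_pos: [506.0, -199.5, 75.3]
tool_rot: [1.102, 2.783, 0.149]
wrist_force: [-0.8, 0.6, -0.0]
width: 0.002
finger_force: 0.0
```

```bash
python3 - <<'E'
from h import *
import pickle
s=robot.snapshot("wrist");im=s["img"];M,p=now();t=robot.snapshot("scene")
cv2.imwrite("pics/c4.png",np.hstack([cv2.resize(im[200:360,240:440],(400,320),interpolation=cv2.INTER_CUBIC),cv2.resize(t["img"][170:290,320:470],(400,320),interpolation=cv2.INTER_CUBIC)])[:,:,::-1])
print(p,proj(t,p),proj(t,p-19*M[:,2]),proj(t,deck(85,-53.5,57)))
h=cv2.cvtColor(im,cv2.COLOR_RGB2HSV)
red=((h[...,0]<6)|(h[...,0]>174))&(h[...,1]>130)&(h[...,2]>60)
ys,xs=np.nonzero(red[215:340,290:350]);print(ys.min()+215,ys.max()+215,proj(s,deck(85,-53.5,57)))
E
```

```text
[ 506.01134777 -199.48759179   75.34156278] [383.34149115 218.49606407] [384.31438188 214.8138418 ] [384.60550053 212.30342094]
250 283 [324.08904405 301.35590395]
```

View pics/c4.png

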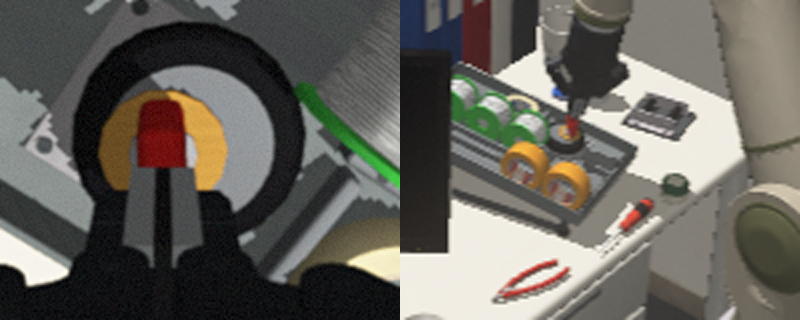

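Emit:
move_arm(deltas=[[[0, 0, 0, 0, 0, 0.1, 0], [0, 0, 0, 0, 0, 0.1, 0], [0, 0, 0, 0, 0, 0.1, 0], [0, 0, 0, 0, 0, 0, 0]]])

```text
time: 6.37
tool_pos: [506.4, -199.6, 74.6]
tool_rot: [1.103, 2.78, 0.152]
wrist_force: [-8.9, 2.9, 33.6]
width: 0.004
finger_force: 17.1
```

Emit:
move_arm(deltas=[[[0, 0, 0, 0, 0, -0.7, 0], [0, 0, 0, 0, 0, -0.6, 50], [0, 0, 0, 0, 0, 0, 50], [0, 0, 0, 0, 0, 0, 50], [0, 0, 0, 0, 0, 0, 50], [0, 0, 0, 0, 0, 0, 50], [0, 0, 0, 0, 0, 0, 50]]])

```text
time: 6.95
tool_pos: [504.2, -199.8, 84.9]
tool_rot: [1.102, 2.784, 0.149]
wrist_force: [-0.6, 0.6, 0.1]
width: 0.496
finger_force: 0.0
```

```bash
python3 - <<'E'
from h import *
M,p=now();print(p,robot.sense()["width"])
plan(M,p,[(deck(85,-53.5,1.5)+[-.5,-.5,0],bolt_M(-.6))])
E
```

```text
[ 504.22314166 -199.82282548   84.86633938] 0.49600852874020246
turn [ 0.002 -0.002  0.005] shift cm [-0.    0.08  3.33] rows>= 1.0
```

Emit:
move_arm(deltas=[[[0, 0, 0, 0, 0, 0.8, 50], [0, 0, 0, 0, 0, 0.8, 50], [0, 0, 0, 0, 0, 0.8, 50], [0, 0, 0, 0, 0, 0.6, 50], [0, 0, 0, 0, 0, 0.2, 50], [0, 0, 0, 0, 0, 0, 50]]])

```text
time: 7.45
tool_pos: [509.4, -198.7, 52.9]
tool_rot: [1.103, 2.784, 0.15]
wrist_force: [0.4, -0.4, 0.9]
width: 0.502
finger_force: 0.0
```

Emit:
move_arm(deltas=[[[0, 0, 0, 0, 0, 0, 30], [0, 0, 0, 0, 0, 0, 20], [0, 0, 0, 0, 0, 0, 0], [0, 0, 0, 0, 0, 0, 0], [0, 0, 0, 0, 0, 0, 0], [0, 0, 0, 0, 0, 0, 0]]], squeeze=60)

```text
time: 7.95
tool_pos: [509.9, -198.8, 54.2]
tool_rot: [1.102, 2.782, 0.149]
wrist_force: [-1.5, 0.3, 6.4]
width: 0.118
finger_force: 58.9
```

Emit:
move_arm(deltas=[[[0, 0, 0, 0, 0, -0.1, 0], [0, 0, 0.1, 0, 0, 0, 0], [0, 0, 0.1, 0, 0, 0, 0], [0, 0, 0.1, 0, 0, 0, 0], [0, 0, 0.1, 0, 0, 0, 0], [0, 0, 0.1, 0, 0, 0, 0], [0, 0, 0.1, 0, 0, 0, 0], [0, 0, 0.1, 0, 0, 0, 0], [0, 0, 0.1, 0, 0, 0, 0], [0, 0, 0.1, 0, 0, 0, 0], [0, 0, 0.1, 0, 0, 0, 0], [0, 0, 0.1, 0, 0, 0, 0], [0, 0, 0, 0, 0, 0, 0], [0, 0, 0, 0, 0, 0, 0]]])

```text
time: 9.12
tool_pos: [509.6, -198.8, 54.3]
tool_rot: [2.445, 1.84, 0.245]
wrist_force: [2.5, -1.2, -12.2]
width: 0.115
finger_force: 60.6
```

```bash
python3 - <<'E'
from h import *
M,p=now();print(p,robot.sense()["wrist_force"],robot.sense()["width"])
w=R.from_matrix(bolt_M(0).T@M).as_rotvec();print("bolt from tool",w)
s=robot.snapshot("wrist");im=s["img"]
h=cv2.cvtColor(im,cv2.COLOR_RGB2HSV)
g=(h[...,0]>50)&(h[...,0]<75)&(h[...,1]>150)&(h[...,2]>80)
k,l,st,ce=cv2.connectedComponentsWithStats(g.astype(np.uint8))
for i in range(1,k):
    if st[i,4]>30: print(st[i],ce[i].round(1))
save(s,"w5")
for a in(30.3,91.3,152):print(proj(s,deck(a,-1.5,30.3)), proj(s,deck(a,20,60)), proj(s,deck(a,-23,60)))
E
```

```text
[ 509.59654731 -198.78825987   54.30398726] [  2.54555994  -1.22368761 -12.21948792] 0.11526194742796005
bolt from tool [3.83984210e-04 2.34709179e-03 4.91803694e-01]
[ 307   21  141   85 1226] [377.8  58.1]
[  42  107  261  149 2163] [169.7 178. ]
[ 351  127  141   74 1538] [425.6 169.4]
[ 104  196  246  145 2700] [233.1 270.4]
[155.58228041 252.25508945] [ 82.91346565 225.79593844] [153.75256949 324.33852939]
[275.11698824 185.83597864] [230.12598091 138.0356404 ] [295.54359332 250.70350266]
[408.13381615 113.17417207] [401.06171972  40.28291548] [456.6528232  167.10095476]
```

View pics/w5.png

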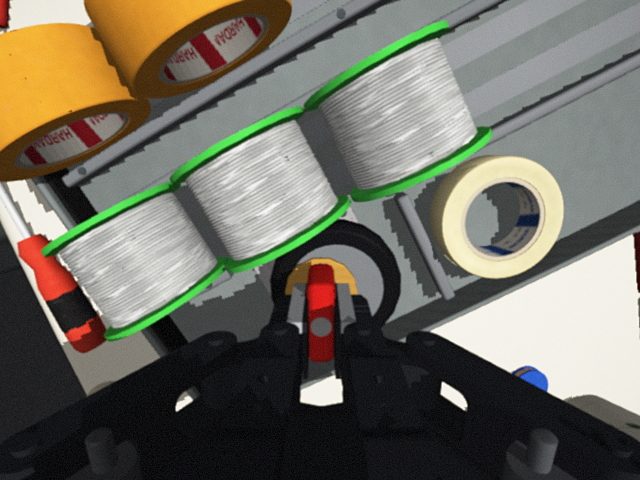

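Emit:
move_arm(deltas=[[[0, 0, 0, 0, 0, 0.1, 12], [0, 0, 0, 0, 0, 0, 25], [0, 0, 0, 0, 0, 0, 25], [0, 0, 0, 0, 0, 0, 25], [0, 0, 0, 0, 0, -0.5, 25], [0, 0, 0, 0, 0, -1, 25], [0, 0, 0, 0, 0, -2.5, 25], [0, 0, 0, 0, 0, -3, 25], [0, 0, 0, 0, 0, -3.5, 25], [0, 0, 0, 0, 0, -3.5, 25], [0, 0, 0, 0, 0, -3.5, 25], [0, 0, 0, 0, 0, 0, 25]]])

```text
time: 10.17
tool_pos: [480.7, -207.5, 231.7]
tool_rot: [2.445, 1.832, 0.253]
wrist_force: [1.3, -0.4, 0.4]
width: 0.249
finger_force: 0.0
```

```bash
python3 - <<'E'
from h import *
import pickle
M,p=now();q=robot.sense();print(p,q["width"],q["joints"].round(2))
s=robot.snapshot("wrist");im=s["img"];pickle.dump(s,open("w6.pkl","wb"));save(s,"w6")
h=cv2.cvtColor(im,cv2.COLOR_RGB2HSV)
red=((h[...,0]<6)|(h[...,0]>174))&(h[...,1]>130)&(h[...,2]>110)
k,l,st,ce=cv2.connectedComponentsWithStats(red.astype(np.uint8))
u0=proj(s,deck(85,-53.5,57));print("pred",u0)
for i in range(1,k):
    if st[i,4]>80 and np.linalg.norm(ce[i]-u0)<60:
        ys,xs=np.nonzero(l==i);r=cv2.minAreaRect(np.c_[xs,ys].astype(np.float32));P=[]
        for u,v in cv2.boxPoints(r):
            e,d=ray(s,u,v);c=deck(85,-53.5,57);P.append(e+d*((c-e)@NRM)/(d@NRM))
        P=np.array(P);e=max([P[1]-P[0],P[2]-P[1]],key=np.linalg.norm);XR=np.cross(YR,NRM)
        print(st[i],r,P.mean(0)-c,"bolt",np.arctan(e@XR/(e@YR)))
g=(h[...,0]>50)&(h[...,0]<75)&(h[...,1]>150)&(h[...,2]>80)
k,l,st,ce=cv2.connectedComponentsWithStats(g.astype(np.uint8))
for i in range(1,k):
    if st[i,4]>30: print(st[i],ce[i].round(1))
# predicted rim silhouettes
a=np.linspace(0,2*np.pi,72)
for al in(30.3,91.3,152):
    for y in(20,-23):
        e=np.array([proj(s,deck(al+30.3*np.cos(t),y,30.3+30.3*np.sin(t))) for t in a]);print(al,y,e.min(0).round(),e.max(0).round())
D=down(YAW-np.pi/2);pk=deck(30.3,-1.5,30.3);print(pk)
plan(M,p,[([pk[0],pk[1],150],D),([pk[0],pk[1],36],D)])
E
```

```text
[ 480.69318819 -207.53523099  231.73408836] 0.2485861484235852 [-0.21  0.33  0.77  2.16 -0.56  0.68  0.66]
pred [317.54345184 219.39528763]
[312 198  12  41 393] ((317.5, 218.0), (40.0, 11.0), 90.0) [0.23340656 0.93724023 0.07488324] bolt 0.4959952100589513
[312  90  59  34 175] [341.3 105.7]
[251 125  58  33 156] [279.3 140.9]
[332 134  59  32 180] [362.8 150.4]
[193 159  57  33 166] [219.5 174.8]
[274 166  56  33 161] [303.3 182.7]
[217 198  56  33 175] [245.1 215. ]
30.3 20 [196. 155.] [255. 189.]
30.3 -23 [222. 197.] [279. 230.]
91.3 20 [254. 121.] [314. 155.]
91.3 -23 [279. 165.] [337. 198.]
152 20 [314.  86.] [376. 122.]
152 -23 [337. 132.] [398. 165.]
[ 442.46794704 -159.00933311   71.1012147 ]
turn [ 0.098 -0.164  1.072] shift cm [-2.72 -5.55  8.17] rows>= 10.0
turn [0. 0. 0.] shift cm [ 0.   0.  11.4] rows>= 3.0
```

Emit:
move_arm(deltas=[[[0.0098, -0.0164, 0.1072, 0, 0, 0, 62], [0.0098, -0.0164, 0.1072, 0, 0, 0, 62], [0.0098, -0.0164, 0.1072, 0, 0, 0, 62], [0.0098, -0.0164, 0.1072, 0, 0, 0, 62], [0.0098, -0.0164, 0.1072, 0, 0, 0, 62], [0.0098, -0.0164, 0.1072, 0, 0, 0, 62], [0.0098, -0.0164, 0.1072, 0, 0, 0, 62], [0.0098, -0.0164, 0.1072, 0, 0, 0, 62], [0.0098, -0.0164, 0.1072, 0, 0, 0, 62], [0.0098, -0.0164, 0.1072, 0, 0, 0, 62], [0, 0, 0, -1, -1.8, 2.7, 62], [0, 0, 0, -1, -1.8, 2.7, 62], [0, 0, 0, -1.1, -1.8, 2.7, 62], [0, 0, 0, 0, 0, 0, 62], [0, 0, 0, 0, 0, 0, 62]]])

```text
time: 11.47
tool_pos: [436.1, -158.0, 144.1]
tool_rot: [-3.12, -0.333, 0.016]
wrist_force: [1.0, 0.0, 0.7]
width: 0.62
finger_force: 0.0
```

```bash
python3 - <<'E'
from h import *
M,p=now();q=robot.sense();print(p,q["width"],q["joints"].round(2))
s=robot.snapshot("wrist");im=s["img"];save(s,"w7")
h=cv2.cvtColor(im,cv2.COLOR_RGB2HSV)
g=(h[...,0]>50)&(h[...,0]<75)&(h[...,1]>150)&(h[...,2]>80)
k,l,st,ce=cv2.connectedComponentsWithStats(g.astype(np.uint8))
for i in range(1,k):
    if st[i,4]>30: print(st[i],ce[i].round(1))
a=np.linspace(0,2*np.pi,72)
for al,z in((30.3,0),(26.5,0)):
    for y in(20,-23):
        e=np.array([proj(s,deck(al+30.3*np.cos(t),y,30.3+30.3*np.sin(t))) for t in a]);print(al,y,e.min(0).round(),e.max(0).round())
D=down(YAW-np.pi/2);pk=deck(26.5,-2.5,30.3);print(pk)
plan(M,p,[([pk[0],pk[1],36],D)])
E
```

```text
[ 436.08482175 -158.00315148  144.10890544] 0.6196445496647364 [-0.46  0.59  1.04  2.27 -0.8   0.73 -0.2 ]
[282   0   9 100 429] [285.4  47.6]
[354   0  13 102 503] [362.   49.3]
[287 105   9 174 671] [290.8 188.3]
[350 105  13 174 708] [355.9 187.9]
30.3 20 [291. 188.] [297. 273.]
30.3 -23 [351. 188.] [359. 273.]
26.5 20 [291. 193.] [298. 278.]
26.5 -23 [351. 193.] [359. 278.]
[ 439.01843725 -160.77156549   70.44135162]
turn [-0.005  0.01   0.002] shift cm [ 0.23  0.33 10.81] rows>= 3.0
```

Emit:
move_arm(deltas=[[[0, 0.01, 0, 0.2, 0.2, 2.5, 62], [0, 0, 0, 0, 0, 2.5, 62], [0, 0, 0, 0, 0, 2.0, 62], [0, 0, 0, 0, 0, 1.5, 62], [0, 0, 0, 0, 0, 1.0, 62], [0, 0, 0, 0, 0, 0.7, 62], [0, 0, 0, 0, 0, 0, 62]]])

```text
time: 12.1
tool_pos: [441.3, -161.5, 43.2]
tool_rot: [-3.121, -0.332, -0.007]
wrist_force: [-0.3, -0.5, -0.3]
width: 0.612
finger_force: 0.0
```

```bash
python3 - <<'E'
from h import *
M,p=now();D=down(YAW-np.pi/2);pk=deck(26.5,-1.5,30.3)
plan(M,p,[([pk[0],pk[1],36],D)])
s=robot.snapshot("wrist");im=s["img"];save(s,"w8")
h=cv2.cvtColor(im,cv2.COLOR_RGB2HSV)
g=(h[...,0]>50)&(h[...,0]<75)&(h[...,1]>150)&(h[...,2]>80)
k,l,st,ce=cv2.connectedComponentsWithStats(g.astype(np.uint8))
for i in range(1,k):
    if st[i,4]>30: print(st[i],ce[i].round(1))
for v in (285,300,315): print(v,im[v,240:400:5].mean(1).astype(int))
E
```

```text
turn [-0.002 -0.005  0.001] shift cm [-0.21 -0.22  0.72] rows>= 1.0
[223   0  26  82 650] [234.3  36.3]
[ 363    0   29   87 1012] [379.  42.]
[ 239   91   27  287 2055] [250.6 229.2]
[ 354   91   28  288 2725] [369.3 224.7]
285 [132 134 134 132 101  75 195 187 174 197 173 190 179 189 208 187 201 216
 196 212 196 194 186 181  68 130 142 113 143 143 148 147]
300 [108  92  12 139  70 156 187 207 191 204 200 193 202 191 215 193 214 216
 200 227 205 219 203 189 188 139 144  59  64  12  15  27]
315 [ 31   8  17 152  62 198 199 205 216 200 213 213 219 204 219 196 218 220
 214 207 214 228 220 228 126 140 127  17  11  11  15  11]
```

Emit:
move_arm(deltas=[[[0, 0, 0, -0.2, -0.15, 0, 62], [0, 0, 0, 0, 0, 0.6, 62], [0, 0, 0, 0, 0, 0, 62], [0, 0, 0, 0, 0, 0, 55], [0, 0, 0, 0, 0, 0, 45], [0, 0, 0, 0, 0, 0, 35], [0, 0, 0, 0, 0, 0, 35], [0, 0, 0, 0, 0, 0, 35]]], squeeze=30)

```text
time: 12.82
tool_pos: [438.4, -159.3, 37.7]
tool_rot: [-3.121, -0.333, -0.006]
wrist_force: [0.2, 0.9, 5.3]
width: 0.5
finger_force: 34.8
```

Emit:
move_arm(deltas=[[[0, 0, 0, 0, 0, -0.3, 35], [0, 0, 0, 0, 0, -0.5, 35], [0, 0, 0, 0, 0, -0.8, 35], [0, 0, 0, 0, 0, -1.2, 35], [0, 0, 0, 0, 0, -1.5, 35], [0, 0, 0, 0, 0, -2, 35], [0, 0, 0, 0, 0, -2, 35], [0, 0, 0, 0, 0, -2, 35], [0, 0, 0, 0, 0, -2, 35], [0, 0, 0, 0, 0, -2, 35], [0, 0, 0, 0, 0, -1, 35], [0, 0, 0, 0, 0, 0, 35], [0, 0, 0, 0, 0, 0, 35]]])

```text
time: 13.9
tool_pos: [437.5, -159.4, 190.3]
tool_rot: [-3.12, -0.334, -0.006]
wrist_force: [-0.8, 0.2, -1.4]
width: 0.501
finger_force: 34.1
```

```bash
python3 - <<'E'
from h import *
import pickle
M,p=now();print(p)
s=robot.snapshot("wrist");save(s,"w9");pickle.dump(s,open("w9.pkl","wb"));im=s["img"]
h=cv2.cvtColor(im,cv2.COLOR_RGB2HSV)
g=(h[...,0]>50)&(h[...,0]<75)&(h[...,1]>150)&(h[...,2]>80)
k,l,st,ce=cv2.connectedComponentsWithStats(g.astype(np.uint8))
for i in range(1,k):
    if st[i,4]>30: print(st[i],ce[i].round(1))
a=np.linspace(0,2*np.pi,72)
for al in(26.5,87.5):
    for y in(20,-23):
        e=np.array([proj(s,deck(al+30.3*np.cos(t),y,30.3+30.3*np.sin(t))) for t in a]);print(al,y,e.min(0).round(),e.max(0).round())
D=down(YAW-np.pi/2)
plan(M,p,[([430,-250,165],D),([475,-404,165],D)])
for c in [(433,-376.5,5),(525,-357,5),(539,-433,5),(450,-449,5)]: print(proj(s,c))
E
```

```text
[ 437.50077276 -159.38205062  190.27392121]
[291 112   8 137 401] [294.3 177.6]
[344 112   9 137 400] [348.2 178.8]
[259 239  16 143 962] [265.5 310.8]
[ 362  240   21  141 1281] [374.6 311.1]
26.5 20 [294. 188.] [299. 260.]
26.5 -23 [345. 188.] [350. 260.]
87.5 20 [291. 110.] [297. 191.]
87.5 -23 [347. 110.] [353. 191.]
turn [-0.003 -0.004  0.002] shift cm [-2.63  8.7   2.53] rows>= 3.0
turn [0. 0. 0.] shift cm [ 1.17 16.    0.  ] rows>= 4.0
[518.15462766 257.49457945]
[531.54882379 168.59340154]
[603.95284873 171.88484603]
[584.74011809 256.14361455]
```

Emit:
move_arm(deltas=[[[0, 0, 0, -0.3, 1.5, 0, 35], [0, 0, 0, -0.7, 3.2, 0, 35], [0, 0, 0, -0.7, 3.2, 0, 35], [0, 0, 0, -0.7, 3.2, 0, 35], [0, 0, 0, -0.7, 3.2, 0, 35], [0, 0, 0, -0.7, 3.2, 0, 35], [0, 0, 0, -0.7, 3.2, 0, 35], [0, 0, 0, -0.3, 2.0, 0, 35], [0, 0, 0, -0.2, 1.3, 0, 35], [0, 0, 0, 0, 0, 0, 35], [0, 0, 0, 0, 0, 0, 35]]])

```text
time: 14.87
tool_pos: [438.2, -405.1, 188.1]
tool_rot: [-3.12, -0.33, -0.002]
wrist_force: [-0.2, 0.4, -0.8]
width: 0.496
finger_force: 34.0
```

```bash
python3 - <<'E'
from h import *
import pickle
M,p=now();print(p)
s=robot.snapshot("wrist");pickle.dump(s,open("w10.pkl","wb"));im=s["img"]
U=np.array([proj(s,c) for c in [(433,-376.5,5),(525,-357,5),(539,-433,5),(450,-449,5)]]);print(U)
cv2.imwrite("pics/w10.png",cv2.resize(im[130:330,220:420,::-1],(600,600),interpolation=cv2.INTER_CUBIC))
E
```

```text
[ 438.19606389 -405.07521645  188.07291867]
[[293.15758142 210.24585217]
 [291.27212708 112.99887575]
 [372.3623871  115.3380638 ]
 [366.40859891 208.78956002]]
```

View pics/w10.png

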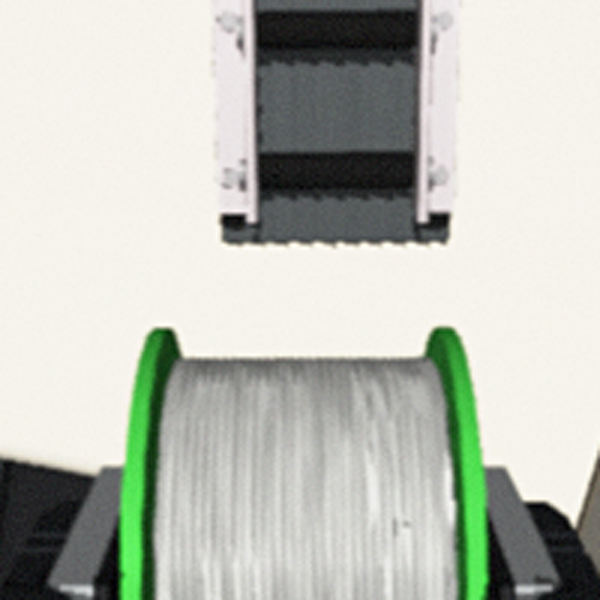

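```bash
python3 - <<'E'
from h import *
import pickle
s=pickle.load(open("w10.pkl","rb"));f=lambda u,v,z:onz(s,220+u/3,130+v/3,z)
n,fa=f(337,171,16),f(337,29,16);print(n,fa,np.linalg.norm(n-fa),np.degrees(np.arctan2(*(fa-n)[1::-1])))
print("mid",(n+fa)/2)
a,b=f(247,100,29),f(428,100,29);print("cheeks",a,b,np.linalg.norm(a-b))
c,d=f(222,242,5),f(449,242,5);print("base",c,d,np.linalg.norm(c-d),np.degrees(np.arctan2(*(c-d)[1::-1])))
e=(c+d)/2+48*(np.array([-(d-c)[1],(d-c)[0],0])/np.linalg.norm(d-c));print("from base",e)
M,p=now();seat=(n+fa)/2;print("tool x yaw",np.degrees(np.arctan2(M[1,0],M[0,0])))
# held spool: rim bounds -> centre in tool
h=cv2.cvtColor(s["img"],cv2.COLOR_RGB2HSV)
g=(h[...,0]>50)&(h[...,0]<75)&(h[...,1]>150)&(h[...,2]>80)
k,l,st,ce=cv2.connectedComponentsWithStats(g.astype(np.uint8))
for i in range(1,k):
    if st[i,4]>30: print(st[i],ce[i].round(1))
t=np.linspace(0,2*np.pi,90)
for dx in(-3,0,3):
  for dz in(-42,-38,-34,-30):
    E=[np.array([proj(s,p+M@np.array([dx+30.3*np.cos(a),y,dz+30.3*np.sin(a)])) for a in t]) for y in(-21.5,21.5)]
    print(dx,dz,[(q.min(0).round(),q.max(0).round()) for q in E])
E
```

```text
[ 465.59337527 -409.81548494   16.        ] [ 508.92408094 -400.26154804   16.        ] 44.37147465772579 12.43413106207589
mid [ 487.2587281  -405.03851649   16.        ]
cheeks [ 482.54777588 -377.53899966   29.        ] [ 494.08736446 -431.68178378   29.        ] 55.358858168177655
base [ 432.75142805 -377.4208877     5.        ] [ 448.81480014 -452.70801657    5.        ] 76.98171014153988 102.04411678207934
from base [ 487.72650076 -405.04854239    5.        ]
tool x yaw 12.136564239421569
[  0  45  26  77 203] [ 6.3 83.9]
[ 27 129  22  69 201] [ 32.8 162.9]
[ 58 155   7  18  49] [ 61.8 163.2]
[259 240  16 141 940] [265.4 312.2]
[ 363  240   20  141 1261] [374.7 312.4]
-3 -42 [(array([253., 247.]), array([276., 400.])), (array([362., 247.]), array([384., 399.]))]
-3 -38 [(array([255., 244.]), array([277., 393.])), (array([361., 244.]), array([382., 392.]))]
-3 -34 [(array([257., 242.]), array([278., 386.])), (array([361., 241.]), array([380., 386.]))]
-3 -30 [(array([259., 239.]), array([279., 380.])), (array([360., 239.]), array([378., 379.]))]
0 -42 [(array([252., 240.]), array([276., 393.])), (array([363., 240.]), array([384., 393.]))]
0 -38 [(array([254., 237.]), array([277., 386.])), (array([362., 237.]), array([382., 386.]))]
0 -34 [(array([256., 235.]), array([278., 380.])), (array([361., 235.]), array([380., 380.]))]
0 -30 [(array([258., 233.]), array([278., 374.])), (array([360., 232.]), array([378., 373.]))]
3 -42 [(array([252., 233.]), array([275., 387.])), (array([363., 233.]), array([384., 386.]))]
3 -38 [(array([254., 231.]), array([276., 380.])), (array([362., 230.]), array([382., 380.]))]
3 -34 [(array([256., 228.]), array([277., 373.])), (array([361., 228.]), array([381., 373.]))]
3 -30 [(array([258., 226.]), array([278., 367.])), (array([360., 226.]), array([379., 367.]))]
```

Emit:
move_arm(deltas=[[[0, 0, 0, 1.0, 0.2, 0, 35], [0, 0, 0, 2.0, 0.4, 0, 35], [0, 0, 0, 2.0, 0.35, 0, 35], [0, 0, 0, 0, 0, 1.5, 35], [0, 0, 0, 0, 0, 2.5, 35], [0, 0, 0, 0, 0, 2.5, 35], [0, 0, 0, 0, 0, 2.5, 35], [0, 0, 0, 0, 0, 2.0, 35], [0, 0, 0, 0, 0, 1.5, 35], [0, 0, 0, 0, 0, 1.0, 35], [0, 0, 0, 0, 0, 0.7, 35], [0, 0, 0, 0, 0, 0, 35], [0, 0, 0, 0, 0, 0, 35]]])

```text
time: 16.0
tool_pos: [490.8, -403.4, 48.2]
tool_rot: [-3.121, -0.333, -0.005]
wrist_force: [-0.0, -0.0, -1.8]
width: 0.499
finger_force: 34.1
```

```bash
python3 - <<'E'
from h import *
M,p=now();print(p,robot.sense()["wrist_force"]);D=down(np.radians(12.2)-np.pi/2)
plan(M,p,[([488.9,-403.9,p[2]],D)])
s=robot.snapshot("wrist");save(s,"w11")
E
```

```text
[ 490.81403967 -403.43886152   48.1909556 ] [-0.01974754 -0.0038385  -1.81297708]
turn [-0.002 -0.004 -0.   ] shift cm [-0.2  0.   0. ] rows>= 1.0
```

Emit:
move_arm(deltas=[[[0, 0, 0, -0.2, 0, 0.8, 35], [0, 0, 0, 0, 0, 0.9, 35], [0, 0, 0, 0, 0, 0.6, 35], [0, 0, 0, 0, 0, 0.4, 35], [0, 0, 0, 0, 0, 0.3, 35], [0, 0, 0, 0, 0, 0, 35], [0, 0, 0, 0, 0, 0, 35]]])

```text
time: 16.63
tool_pos: [488.5, -403.7, 17.6]
tool_rot: [-3.121, -0.333, -0.005]
wrist_force: [-0.1, 0.2, -1.8]
width: 0.498
finger_force: 34.1
```

Emit:
move_arm(deltas=[[[0, 0, 0, 0, 0, 0.1, 35], [0, 0, 0, 0, 0, 0.1, 35], [0, 0, 0, 0, 0, 0, 35]]])

```text
time: 16.88
tool_pos: [488.7, -403.6, 15.8]
tool_rot: [-3.121, -0.333, -0.005]
wrist_force: [0.2, -0.2, -2.2]
width: 0.497
finger_force: 34.1
```

Emit:
move_arm(deltas=[[[0, 0, 0, 0, 0, 0.1, 35], [0, 0, 0, 0, 0, 0.1, 35], [0, 0, 0, 0, 0, 0, 35]]])

```text
time: 17.13
tool_pos: [488.6, -403.5, 13.6]
tool_rot: [-3.121, -0.333, -0.005]
wrist_force: [-0.5, 0.2, -1.9]
width: 0.497
finger_force: 34.1
```

Emit:
move_arm(deltas=[[[0, 0, 0, 0, 0, 0.1, 35], [0, 0, 0, 0, 0, 0, 35]]])

```text
time: 17.3
tool_pos: [488.6, -403.5, 12.6]
tool_rot: [-3.121, -0.333, -0.005]
wrist_force: [-0.0, -0.4, -1.9]
width: 0.496
finger_force: 34.1
```

Emit:
move_arm(deltas=[[[0, 0, 0, 0, 0, 0.1, 35], [0, 0, 0, 0, 0, 0, 35]]])

```text
time: 17.47
tool_pos: [488.6, -403.6, 11.6]
tool_rot: [-3.121, -0.333, -0.005]
wrist_force: [-0.5, -0.9, -1.4]
width: 0.495
finger_force: 34.1
```

Emit:
move_arm(deltas=[[[0, 0, 0, 0, 0, 0.1, 35], [0, 0, 0, 0, 0, 0, 35]]])

```text
time: 17.63
tool_pos: [488.6, -403.7, 10.7]
tool_rot: [-3.121, -0.333, -0.005]
wrist_force: [-0.4, 0.1, -1.4]
width: 0.498
finger_force: 34.1
```

Emit:
move_arm(deltas=[[[0, 0, 0, 0, 0, 0.1, 35], [0, 0, 0, 0, 0, 0, 35]]])

```text
time: 17.8
tool_pos: [488.2, -403.8, 10.2]
tool_rot: [-3.121, -0.332, -0.005]
wrist_force: [-2.2, 1.5, 4.1]
width: 0.503
finger_force: 34.9
```

```bash
python3 - <<'E'
from h import *
M,p=now();print(p,robot.sense()["wrist_force"])
s=robot.snapshot("wrist");im=s["img"];save(s,"w12")
h=cv2.cvtColor(im,cv2.COLOR_RGB2HSV)
g=(h[...,0]>50)&(h[...,0]<75)&(h[...,1]>150)&(h[...,2]>80)
k,l,st,ce=cv2.connectedComponentsWithStats(g.astype(np.uint8))
for i in range(1,k):
    if st[i,4]>150: print(st[i],ce[i].round(1))
t=np.linspace(0,2*np.pi,90);c=np.array([487.4,-405,45])
E=[np.array([proj(s,c+M@np.array([30.3*np.cos(a),y,30.3*np.sin(a)])) for a in t]) for y in(-21.5,21.5)]
print([(q.min(0).round(),q.max(0).round()) for q in E])
for y in (-22,-11,0,11,22): print([int(v) for v in proj(s,c+M@np.array([22,y,29]))],end=" ")
E
```

```text
[ 488.2497318  -403.77738047   10.23384624] [-2.20924946  1.4827284   4.1007659 ]
[366 239  17 141 948] [375.9 308.3]
[259 240  16 141 867] [265.2 309. ]
[(array([261., 239.]), array([281., 384.])), (array([364., 238.]), array([385., 384.]))]
[277, 241] [300, 241] [322, 241] [344, 241] [367, 241]
```

Emit:
move_arm(deltas=[[[0, 0, 0, 0, 0, 0, 48], [0, 0, 0, 0, 0, 0, 51], [0, 0, 0, 0, 0, 0, 54], [0, 0, 0, 0, 0, 0, 57], [0, 0, 0, 0, 0, 0, 60], [0, 0, 0, 0, 0, 0, 64], [0, 0, 0, 0, 0, 0, 66], [0, 0, 0, 0, 0, 0, 66]]])

```text
time: 18.52
tool_pos: [488.7, -403.6, 9.7]
tool_rot: [-3.121, -0.333, -0.005]
wrist_force: [-0.6, 0.6, 0.3]
width: 0.657
finger_force: 0.0
```

```bash
cat > chk.py <<'E'
from h import *
M,p=now();q=robot.sense();print(p,q["wrist_force"],q["width"],q["time"])
s=robot.snapshot("wrist");im=s["img"]
h=cv2.cvtColor(im,cv2.COLOR_RGB2HSV)
g=(h[...,0]>50)&(h[...,0]<75)&(h[...,1]>150)&(h[...,2]>80)
k,l,st,ce=cv2.connectedComponentsWithStats(g.astype(np.uint8))
for i in range(1,k):
    if st[i,4]>60: print(st[i],ce[i].round(1))
t=np.linspace(0,2*np.pi,90);c=np.array([487.4,-405,45]);C=down(np.radians(12.2)-np.pi/2)
E=[np.array([proj(s,c+C@np.array([30.3*np.cos(a),y,30.3*np.sin(a)])) for a in t]) for y in(-21.5,21.5)]
print([(q.min(0).round(),q.max(0).round()) for q in E])
E
python3 chk.py
```

```text
[ 488.68998509 -403.60908111    9.7224749 ] [-0.56008687  0.63637583  0.31602548] 0.6573613430608622 18.5167
[259 241  15 141 855] [264.7 310.8]
[365 241  17 142 956] [375.3 310.1]
[(array([261., 240.]), array([281., 386.])), (array([365., 240.]), array([386., 386.]))]
```

Emit:
move_arm(deltas=[[[0, 0, 0, 0, 0, -0.5, 66], [0, 0, 0, 0, 0, -1.0, 66], [0, 0, 0, 0, 0, -1.5, 66], [0, 0, 0, 0, 0, -2.5, 66], [0, 0, 0, 0, 0, -3, 66], [0, 0, 0, 0, 0, -3, 66], [0, 0, 0, 0, 0, -3, 66], [0, 0, 0, 0, 0, -3, 66], [0, 0, 0, 0, -1, -3, 66], [0, 0, 0, -1.5, -2, -1, 66], [0, 0, 0, -2, -3, 0, 66], [0, 0, 0, -2, -3, 0, 66], [0, 0, 0, -1, -3, 0, 66], [0, 0, 0, 0, 0, 0, 66], [0, 0, 0, 0, 0, 0, 66]]])

```text
time: 19.82
tool_pos: [398.7, -299.4, 226.1]
tool_rot: [-3.12, -0.334, -0.008]
wrist_force: [0.1, -0.2, -0.6]
width: 0.656
finger_force: 0.0
```

```bash
cat >> chk.py <<'E'
for al in(26.5,87.5):
    for y in(20,-23):
        e=np.array([proj(s,deck(al+30.3*np.cos(a),y,30.3+30.3*np.sin(a))) for a in t]);print(al,y,e.min(0).round(),e.max(0).round())
save(s,"w13")
E
python3 chk.py
```

```text
[ 398.74975883 -299.38223011  226.1241157 ] [ 0.07615699 -0.15235026 -0.55913125] 0.6561637948319171 19.8167
[124  31  18  72 249] [129.4  64.9]
[177  30  15  74 206] [181.3  64.8]
[189 108  12  66 177] [192.4 139.5]
[139 110  16  63 221] [144.2 140.5]
[417 116  18  62 804] [425.9 146.7]
[461 117  19  60 211] [474.  146.8]
[(array([417., 114.]), array([435., 179.])), (array([457., 115.]), array([483., 179.]))]
26.5 20 [140. 108.] [171. 177.]
26.5 -23 [191. 107.] [213. 177.]
87.5 20 [124.  29.] [160. 108.]
87.5 -23 [180.  28.] [206. 107.]
```

```bash
python3 -c "
from station import robot
print(robot.sign_off())"
```

```text
the job is handed in; nothing more can be done
None
```

I turned the bolt to about 0.5 rad, and the front spool now sits on the unwinder rollers with the other two run down to the stop. I handed the job in at about 20 s; the sign-off returned no verdict.

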